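# Sort hollow and solid graphite bars by heft

### The arm

A 6-joint arm with a two-finger parallel gripper is mounted at the origin on the work surface. World frame = base frame: x ahead of the robot, y to its left, z up, the work surface at z = 0. Lengths are in m, angles in rad, forces in N, time in s.
With the tool pointing down it reaches from about 0.35 to 0.975 m from the base axis. Payload 4.9 kg.
Tool frame: the origin (TCP) lies at the very end of the fingers, on their centre line; the grasp point (between the pads) lies 19 mm behind it; z points along the fingers, y is the line along which they close (so a half turn about z gives the same grasp; the last joint's range is limited). The gripper opens to 85 mm and grips with 20 to 120 N. Pads are 22 mm wide; open, the fingers measure 114 mm over their backs; the gripper's body (76 mm by 85 mm) begins 54 mm behind the grasp point. The pads swing forward as they close: fully open they stand 13 mm farther back than shut.
Start: joints at [-1.425, 0.053, 1.613, -0, 1.476, -0.119], TCP at [0.164, -0.603, 0.231] pointing down, gripper open.
Joint ranges: [-3.01, 3.01], [-1.01, 2.22], [0.06, 2.58], [-1.02, 4.17], [0.09, 2.62], [-3.14, 3.14]. Speed limits (rad/s): [2.57, 2.57, 3.14, 3.14, 3.14, 3.14].

### API

Orientations are given as a rotation vector (axis times angle).
In Python, from station import ctrl, imaging gives the robot as it stands.
- The arm moves only by the tool play_rows, never from a script. Its argument "series" is a list of rows, each a list of 3 entries, a list of its own where there are three numbers: the opening, from 0 (shut) to 1 (fully open), then the shift along the tool's x, y, z each as a share of 0.05 m, from -1 to 1, then the turn, a rotation vector about the tool's x, y, z each as a share of 8 degrees, from -1 to 1. In form: [[grip, [dx, dy, dz], [ax, ay, az]], ...]. A call has 1 to 8 rows; each row shifts and turns the commanded pose from where the row before left it, along the tool's axes as they then stand; what a row does not reach is not made up. A row lasts 1/8 s, in which the tool goes at most 62.5 mm and 10.7 degrees, less where a joint would pass 70% of its speed; a pose out of reach is approached as far as the arm can. A call with a number of a shift or a turn outside -1 to 1 is refused whole. A call with a gripper value outside its range is refused whole. The fingers move at their own pace and stop on an object; "force" is the grip in N (left out, the last holds). Time passes only in rows, so rows that do not move let the fingers close. It gives the time, the measured TCP pose, the force, the opening and the grip force at its end, in the units of the state.
- ctrl.get_obs(): the state, without advancing time (a new reading comes with each control period).
- imaging.get_image(name): name is "side" or "top" or "wrist"; returns a dict with "color" (400x640x3 uint8, blue, green, red), "fx", "fy", "cx", "cy" (pixels), "extrinsics" (4x4, takes a point from world to camera coordinates); the wrist camera has in their place "hand_eye" (4x4, takes a point from camera to tool coordinates, whose origin is the TCP and whose axes are the flange's). Camera axes: x right, y down, z forward; pixel columns grow to the right and rows downward; lengths in m; the calibration is good to about 2 mm. A picture is of the moment at which its call begins: read the wrist's pose just before it. There is no depth.
- ctrl.finish_job(): hands the job in; it is judged then, once.
The state is a dict: "t": time; "q": joint angles; "dq": joint speeds; "effort": joint torques, N m; "tool_pos": TCP position; "tool_rot": TCP orientation; "contact_force": force on the tool from outside, world axes, zero at the start; "wrist_torque": the same for the moment, N m; "opening": finger opening in m; "grip_force": force on a finger pad.
Only numpy, scipy, OpenCV 4.12 (cv2) and the standard library are available. Lean on these libraries where they do the work, as an engineer would, in place of code of your own. Each camera call takes 0.05 s, during which the arm holds its last target. There are 200 camera calls.

### The job

The three matte graphite bars look alike, but some are solid and some are hollow. Tell them apart by how heavy they are when lifted, then lay every solid bar in the open black sample case and every hollow one in the blue return tray. Set each down gently without letting it fall, flat on the floor of its bin and not on top of another bar, and leave the cup, the tweezer and the probe where they are.

Things in the scene. Friction and masses are not known exactly. Their poses are not given: they have to be found in the camera images.
- bar_1: One of three identical-looking matte graphite-black square bars with two steel bands, 120 mm long (x axis), 36 x 36 mm, lying on the table. Origin at its very centre. Hollow (0.09 to 0.15 kg) or solid (0.36 to 0.54 kg), drawn anew at every start; one or two of the three are solid. Weight centred: grip across its 36 mm width near the middle.
- bar_2: One of three identical-looking matte graphite-black square bars with two steel bands, 120 mm long (x axis), 36 x 36 mm, lying on the table. Origin at its very centre. Hollow (0.09 to 0.15 kg) or solid (0.36 to 0.54 kg), drawn anew at every start; one or two of the three are solid. Weight centred: grip across its 36 mm width near the middle.
- bar_3: One of three identical-looking matte graphite-black square bars with two steel bands, 120 mm long (x axis), 36 x 36 mm, lying on the table. Origin at its very centre. Hollow (0.09 to 0.15 kg) or solid (0.36 to 0.54 kg), drawn anew at every start; one or two of the three are solid. Weight centred: grip across its 36 mm width near the middle.
- case_in (a point): Centre of the inner floor (6.5 mm above the table) of the open black sample case, for solid bars: inside 156 x 156 mm, walls 6 mm thick, rims 24 mm above the table; axes along its walls, z up. Fixed. Two bars fit side by side, 28 mm apart. Lid folded flat on its +x side (190 mm more, 14 mm high), chrome cam lever on its -x wall. Case and tray may change sides.
- tray_in (a point): Centre of the inner floor (6.5 mm above the table) of the blue return tray, of the same size as the case (inside 156 x 156 mm, 6 mm walls, rims 24 mm above the table) without a lid, fixed, axes along its walls, z up. For the hollow bars.
- case: The black sample case itself, fixed; origin at the centre of its underside, on the table.
- tray: The blue return tray itself, fixed; origin at the centre of its underside, on the table.
- stone_cup: Bystander: clear polycarbonate stone cup, 60 mm across, 50 mm high, standing at the back; origin at the centre of its underside.
- tweezer: Bystander: stainless tweezer, 150 mm long (x axis), 9 mm high, lying between the bars and a bin; origin at its middle, on the table.
- probe: Bystander: matte graphite pencil-sized probe, 150 mm long (x axis), 9 mm thick, lying between the bars and a bin; origin at its middle, on the table.
There are look-alikes about, which are no part of the job. What is shaped like the bar_3 but turquoise is not meant.

How it is judged:
By the outcome, as a careful person would: the job done as asked, in the order asked, and still so for the second after the job is handed in, with the robot touching nothing.
It also fails if it takes over 72 s, if anything falls off the work surface, if the arm or the gripper's body presses on something with over 40 N, if the wrist force passes 120 N, or if a joint passes its speed limit or range.

## Working session

There is one attempt and no reset: what is moved stays moved. The work goes in short steps, Python scripts to look and compute and a tool call to move; the robot and the scene stay as the last step left them, time stands still between calls to the robot, and variables do not carry over. Pictures are saved under pics/ and viewed, at most 10 in all, crops included, and the job is handed in when it is done.

Besides the shell and the picture viewer there is one more tool, called after "Call:" as name(argument=value, ...) on one line, values as JSON. play_rows: Moves the arm, as the interface text tells. Shift numbers are shares of 0.05 m and turn numbers shares of 8 degrees, none past 1 either way. Its arguments: {"type":"object","properties":{"series":{"type":"array"},"force":{"type":"number"}},"required":["series"]}

```bash
mkdir -p pics; ls
cat > h.py <<'E'
import numpy as np, cv2
from scipy.spatial.transform import Rotation as R
from station import ctrl, imaging
def ray(im,px,z,T=None):
    d=np.array([(px[0]-im["cx"])/im["fx"],(px[1]-im["cy"])/im["fy"],1])
    E=np.linalg.inv(im["extrinsics"]) if T is None else T
    o=E[:3,3]; w=E[:3,:3]@d
    return o+w*(z-o[2])/w[2]
E
python3 - <<'E'
from h import *
print(ctrl.get_obs())
for n in("top","side"):
    im=imaging.get_image(n); cv2.imwrite(f"pics/{n}0.png",im["color"])
    print(n,im["fx"],im["cx"],im["cy"],im["extrinsics"].round(3).tolist())
    np.save(f"{n}.npy",im,allow_pickle=True)
E
```

```text
pics
{'t': 0.0, 'q': array([-1.42496743e+00,  5.33543018e-02,  1.61427879e+00,  9.33988220e-07,
        1.47602131e+00, -1.19001987e-01]), 'dq': array([ 1.22289679e-03, -1.64256683e-03,  4.84847997e-04, -9.34105545e-04,
        5.55287889e-04,  5.98932163e-05]), 'effort': array([-8.27860072e-05, -3.93685842e+01, -3.70169699e+01, -1.51815393e-04,
        6.99008509e-03,  3.54837844e-06]), 'tool_pos': array([ 0.16349965, -0.60259049,  0.2300737 ]), 'tool_rot': array([-3.11204725e+00, -4.14508444e-01,  4.19516441e-05]), 'contact_force': array([ 0.72626181, -0.41243961, -0.04875964]), 'wrist_torque': array([-0.0049937 , -0.01503401,  0.01549137]), 'grip_force': 0.0, 'opening': 0.08540507587600586}
top 440.1231610835212 316.8193774708791 198.28840396929124 [[0.005, -1.0, -0.016, 0.007], [-0.99, -0.003, -0.138, 0.542], [0.138, 0.017, -0.99, 0.905], [0.0, 0.0, 0.0, 1.0]]
side 394.7922714130122 318.5730420207568 203.41443328641455 [[0.983, -0.186, 0.014, -0.558], [-0.132, -0.746, -0.653, 0.103], [0.132, 0.639, -0.758, 0.858], [0.0, 0.0, 0.0, 1.0]]
```

View pics/top0.png

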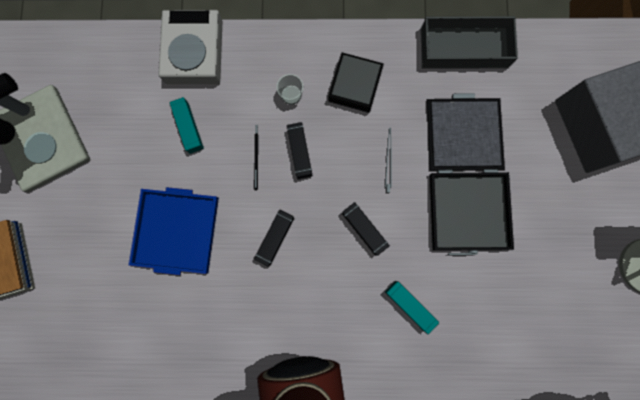

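View pics/side0.png

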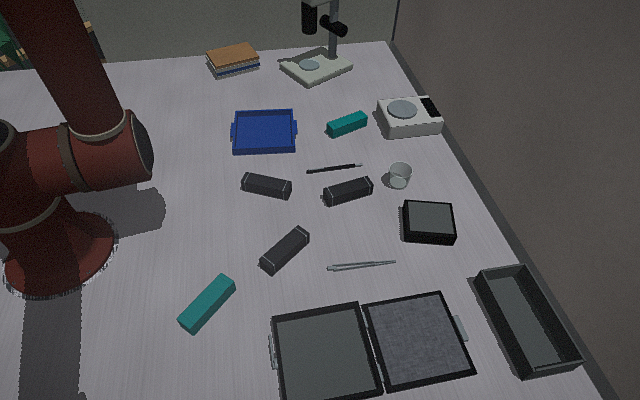

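The top view shows the bars at about (299,151), (273,238) and (364,229). The tray is at (174,231), the case at (471,211) with its lid at (466,133), the probe at (256,157) and the tweezer at (389,160). The side view agrees with this, and both turquoise blocks are decoys.

```bash
cat > m.py <<'E'
from h import *
im=np.load("top.npy",allow_pickle=True).item(); c=im["color"]
g=c.max(2)
for z in (0.036,):
  for n,(u,v) in dict(b_up=(299,151),b_left=(273,238),b_right=(364,229)).items():
    m=np.zeros_like(g); m[v-36:v+36,u-28:u+29]=(g[v-36:v+36,u-28:u+29]<62)*255
    m=cv2.morphologyEx(m,cv2.MORPH_CLOSE,np.ones((5,5)))
    cs=cv2.findContours(m,cv2.RETR_EXTERNAL,cv2.CHAIN_APPROX_NONE)[0]
    k=max(cs,key=cv2.contourArea)
    P=np.array([ray(im,p[0],z)[:2] for p in k],np.float32)
    r=cv2.minAreaRect(P*1000); b=cv2.boxPoints(r)
    e=max([b[1]-b[0],b[2]-b[1]],key=np.linalg.norm)
    print(n,"centre mm",np.round(r[0],1),"size",np.round(r[1],1),"yaw",np.degrees(np.arctan2(e[1],e[0])).round(1)%180)
for n,q in dict(tray=[(142,188),(218,194),(209,274),(130,267)],case=[(428,174),(509,172),(514,249),(429,250)]).items():
    P=np.array([ray(im,p,.024)[:2] for p in q])*1000
    d=P[[0]]-P[[3]]; print(n,P.mean(0).round(1),P.round(0).tolist(),"yaw",[np.degrees(np.arctan2(*(x)[::-1])).round(1) for x in (P[0]-P[3],P[1]-P[2])])
for n,p in dict(cup=(290,88),tw1=(390,128),tw2=(388,192),pr1=(257,126),pr2=(256,189)).items(): print(n,(ray(im,p,.005)*1000).round(0))
x=cv2.resize(c[110:280,120:520],None,fx=2,fy=2,interpolation=cv2.INTER_CUBIC); cv2.imwrite("pics/crop.png",x)
E
python3 m.py
```

```text
b_up centre mm [645.4  51.3] size [126.4  39.8] yaw 11.2
b_left centre mm [455.4 101. ] size [ 37.  122.6] yaw 153.3
b_right centre mm [474.2 -89.2] size [117.6  44.8] yaw 38.2
tray [472.8 316.6] [[565.0, 393.0], [552.0, 225.0], [380.0, 238.0], [394.0, 409.0]] yaw [np.float64(-5.2), np.float64(-4.3)]
case [ 517.3 -320. ] [[598.0, -233.0], [602.0, -408.0], [436.0, -410.0], [433.0, -230.0]] yaw [np.float64(-1.0), np.float64(0.5)]
cup [802.  73.   5.]
tw1 [ 707. -155.    5.]
tw2 [ 561. -148.    5.]
pr1 [712. 147.   5.]
pr2 [567. 146.   5.]
```

View pics/crop.png

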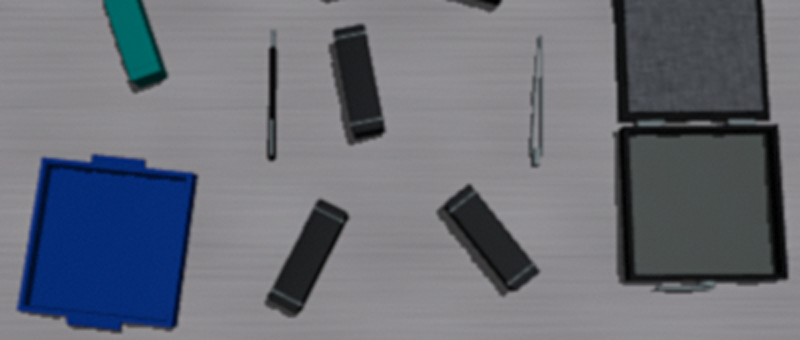

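The crop confirms three bars with yaws of about 11°, 153° and 38°. The tray is turned about -5° and the case is nearly square to the axes. I'm starting with the right bar.

Call:
play_rows(series=[[1,[0.79,-0.75,0],[0,0,0]],[1,[0.79,-0.75,0],[0,0,0]],[1,[0.79,-0.75,0],[0,0,0]],[1,[0.79,-0.75,0],[0,0,0]],[1,[0.79,-0.75,0],[0,0,0]],[1,[0.79,-0.75,0],[0,0,0]],[1,[0.79,-0.75,0],[0,0,0]],[1,[0.79,-0.75,0],[0,0,0]]], force=60)

```text
t: 1.1
tool_pos: [0.3905, -0.2292, 0.231]
tool_rot: [-3.114, -0.414, 0.0]
contact_force: [1.4, -0.3, 0.4]
opening: 0.0856
grip_force: 0.0
```

Call:
play_rows(series=[[1,[0.79,-0.75,0],[0,0,0]],[1,[0.79,-0.75,0],[0,0,0]],[1,[0.79,-0.75,0],[0,0,0]],[1,[0,0,0.5],[0,0,-0.72]],[1,[0,0,0.5],[0,0,-0.72]],[1,[0,0,0.5],[0,0,-0.72]],[1,[0,0,0.5],[0,0,-0.72]],[1,[0,0,0],[0,0,0]]])

```text
t: 2.1
tool_pos: [0.4729, -0.0906, 0.1285]
tool_rot: [-2.966, -1.025, 0.007]
contact_force: [0.0, -0.1, 0.1]
opening: 0.0855
grip_force: 0.0
```

```bash
cat >> h.py <<'E'
def pose():
    o=ctrl.get_obs(); M=R.from_rotvec(o["tool_rot"]).as_matrix()
    return o,M,np.degrees(np.arctan2(M[1,0],M[0,0]))
def plan(x,y,z,psi):
    "shift (shares, present tool axes) and turn (shares) to a target in mm, deg"
    o,M,p=pose(); d=M.T@(np.array([x,y,z])/1000-o["tool_pos"])/.05
    t=(p-psi+90)%180-90
    print("t",round(o["t"],2),"pos",(o["tool_pos"]*1000).round(1),"psi",round(p,1),"tilt",M[2].round(3),"F",o["contact_force"].round(2),"open",round(o["opening"],4),"grip",round(o["grip_force"],1),"q6",o["q"][5].round(2))
    print("shift",d.round(2),"turn",round(t/8,2))
def wrist(name):
    o,M,p=pose(); im=imaging.get_image("wrist"); T=np.eye(4); T[:3,:3]=M; T[:3,3]=o["tool_pos"]
    cv2.imwrite(f"pics/{name}.png",im["color"]); return im,T@im["hand_eye"]
E
python3 - <<'E'
from h import *
plan(474,-89,4,38.2); im,T=wrist("w1")
print(T.round(3).tolist(), im["fx"])
E
```

```text
t 2.1 pos [472.9 -90.6 128.5] psi 38.1 tilt [-0.003 -0.005 -1.   ] F [ 0.01 -0.08  0.05] open 0.0855 grip 0.0 q6 0.56
shift [0.04 0.   2.49] turn -0.01
[[0.617, -0.746, -0.25, 0.536], [-0.787, -0.588, -0.189, -0.042], [-0.006, 0.313, -0.95, 0.271], [0.0, 0.0, 0.0, 1.0]] 335.1646634505279
```

View pics/w1.png

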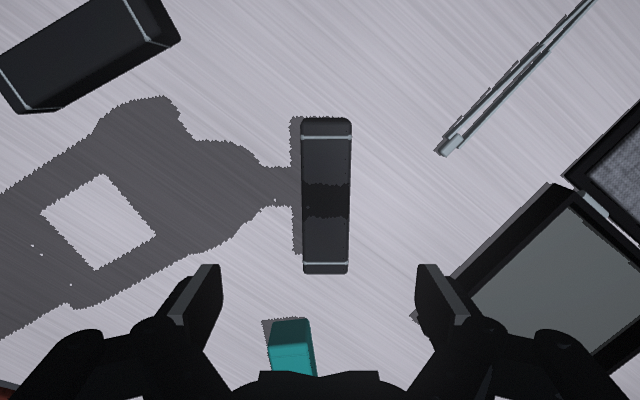

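The wrist view shows the bar at about (302–351, 119–273), upright and between the fingers. The tweezer end is at (445,150), clear of the fingers.

Run:
```python
from h import *
o,M,p=pose(); im,T=wrist("w1b")
P=np.array([ray(im,q,.036,T) for q in [(302,119),(351,120),(348,273),(303,273)]])*1000
c=P.mean(0); e=P[0]-P[3]+P[1]-P[2]
print(P.round(),c.round(1),np.degrees(np.arctan2(e[1],e[0])))
plan(c[0],c[1],4,np.degrees(np.arctan2(e[1],e[0])))
for q in [(555,187),(470,298)]: print((ray(im,q,.024,T)*1000).round(1))
```

```text
[[ 516.  -44.   36.]
 [ 536.  -71.   36.]
 [ 443. -145.   36.]
 [ 421. -117.   36.]] [478.7 -94.1  36. ] 38.13636102835116
t 2.2 pos [475.  -91.4 131.7] psi 38.1 tilt [-0.  0. -1.] F [-1.09 -0.46  0.74] open 0.0854 grip 0.0 q6 0.56
shift [0.02 0.09 2.55] turn -0.0
[ 593.8 -227.6   24. ]
[ 484.1 -248.5   24. ]
```

Call:
play_rows(series=[[1,[0.02,0.09,0.5],[0,0,0]],[1,[0,0,0.6],[0,0,0]],[1,[0,0,0.6],[0,0,0]],[1,[0,0,0.5],[0,0,0]],[1,[0,0,0.33],[0,0,0]],[1,[0,0,0],[0,0,0]],[0,[0,0,0],[0,0,0]],[0,[0,0,0],[0,0,0]]], force=60)

```text
t: 3.2
tool_pos: [0.4797, -0.0946, 0.0062]
tool_rot: [2.967, 1.028, 0.003]
contact_force: [-0.3, -0.3, 1.1]
opening: 0.0517
grip_force: 0.0
```

Call:
play_rows(series=[[0,[0,0,0],[0,0,0]],[0,[0,0,0],[0,0,0]],[0,[0,0,0],[0,0,0]],[0,[0,0,0],[0,0,0]]])

```text
t: 3.7
tool_pos: [0.4795, -0.0946, 0.0059]
tool_rot: [2.968, 1.028, 0.002]
contact_force: [-0.7, 0.9, 6.3]
opening: 0.0349
grip_force: 61.0
```

Call:
play_rows(series=[[0,[0,0,-0.2],[0,0,0]],[0,[0,0,-0.5],[0,0,0]],[0,[0,0,-0.5],[0,0,0]],[0,[0,0,-0.5],[0,0,0]],[0,[0,0,-0.2],[0,0,0]],[0,[0,0,0],[0,0,0]],[0,[0,0,0],[0,0,0]],[0,[0,0,0],[0,0,0]]])

```text
t: 4.7
tool_pos: [0.4777, -0.094, 0.0985]
tool_rot: [-2.967, -1.028, 0.003]
contact_force: [0.5, 0.1, -1.2]
opening: 0.0354
grip_force: 60.4
```

```bash
cat >> h.py <<'E'
def weigh(n=6):
    "mean force while holding still (camera calls let time pass)"
    F=[]; 
    for _ in range(n):
        F.append(ctrl.get_obs()["contact_force"]); imaging.get_image("top")
    print("F mean",np.mean(F,0).round(2),"std",np.std(F,0).round(2))
E
python3 - <<'E'
from h import *
weigh(); plan(517,-323,110,0); plan(473,316,110,-5)
E
```

```text
F mean [-0.2  -0.03 -1.6 ] std [0.53 0.48 0.44]
t 5.0 pos [478.4 -94.2  99.6] psi 38.2 tilt [-0. -0. -1.] F [ 0.41 -0.12 -1.32] open 0.0357 grip 60.4 q6 0.56
shift [-2.22  4.07 -0.21] turn 4.78
t 5.0 pos [478.4 -94.2  99.6] psi 38.2 tilt [-0. -0. -1.] F [ 0.41 -0.12 -1.32] open 0.0357 grip 60.4 q6 0.56
shift [ 4.99 -6.51 -0.21] turn 5.4
```

It reads about 1.6 N, so this bar is hollow and goes to the tray, in the far lane.

Call:
play_rows(series=[[0,[0.27,-0.35,-0.2],[0,0,0]],[0,[0.54,-0.7,-0.2],[0,0,0]],[0,[0.54,-0.7,0],[0,0,0]],[0,[0.54,-0.7,0],[0,0,0]],[0,[0.54,-0.7,0],[0,0,0]],[0,[0.54,-0.7,0],[0,0,0]],[0,[0.54,-0.7,0],[0,0,0]],[0,[0.54,-0.7,0],[0,0,0]]])

```text
t: 6.0
tool_pos: [0.4752, 0.2388, 0.1199]
tool_rot: [2.968, 1.028, 0.001]
contact_force: [0.8, -0.2, -1.1]
opening: 0.0354
grip_force: 60.4
```

Call:
play_rows(series=[[0,[0.27,-0.35,0],[0,0,0]],[0,[0,0,0],[0,0,0.77]],[0,[0,0,0],[0,0,0.77]],[0,[0,0,0],[0,0,0.77]],[0,[0,0,0],[0,0,0.77]],[0,[0,0,0],[0,0,0.77]],[0,[0,0,0],[0,0,0.77]],[0,[0,0,0],[0,0,0.77]]])

```text
t: 7.0
tool_pos: [0.4751, 0.2593, 0.1197]
tool_rot: [3.138, -0.14, -0.0]
contact_force: [-0.2, -0.1, -1.5]
opening: 0.0354
grip_force: 60.4
```

Run:
```python
from h import *
plan(475.6,348.5,13,-5); weigh(3); plan(475.6,348.5,13,-5); im,T=wrist("w2")
np.save("w2T.npy",T)
```

```text
t 7.0 pos [475.1 259.3 119.7] psi -5.1 tilt [-0.  0. -1.] F [-0.24 -0.12 -1.54] open 0.0354 grip 60.4 q6 2.02
shift [-0.15 -1.78  2.13] turn -0.01
F mean [-0.79  0.4  -1.2 ] std [0.75 0.45 0.32]
t 7.15 pos [475.1 259.3 119.8] psi -4.8 tilt [-0.  0. -1.] F [ 0.08  0.03 -1.14] open 0.0352 grip 60.4 q6 2.02
shift [-0.14 -1.78  2.14] turn 0.02
```

View pics/w2.png

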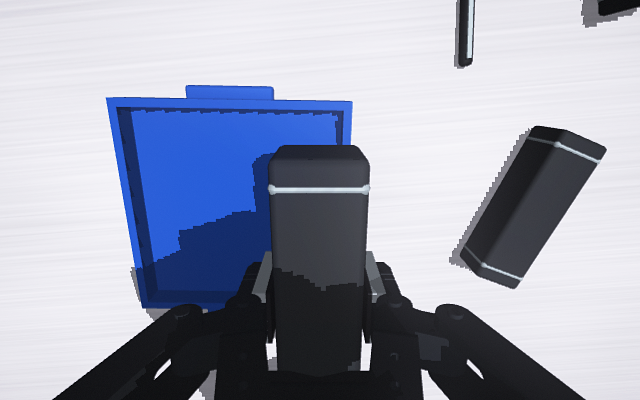

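The tray rim corners are at (107,98), (352,101) and (143,307). The bar is held square, with its front end at row 150.

Run:
```python
from h import *
im=imaging.get_image("wrist"); T=np.load("w2T.npy")
A,B,C=[ray(im,q,.024,T)[:2]*1000 for q in [(107,98),(352,101),(143,307)]]
print(A,B,C,"centre",(B+C)/2,"sides",np.linalg.norm(A-B),np.linalg.norm(A-C),"yaw",np.degrees(np.arctan2(*(A-C)[::-1])),np.degrees(np.arctan2(*(A-B)[::-1]))-90)
```

```text
[562.37058945 396.10156546] [546.40334805 230.47260726] [396.76749112 412.72035752] centre [471.58541958 321.59648239] sides 166.39682867107325 166.43488344269684 yaw -5.730625932034132 -5.506507617452655
```

Call:
play_rows(series=[[0,[-0.05,-0.6,0],[0,0,0.08]],[0,[-0.06,-0.64,0],[0,0,0]],[0,[-0.05,-0.6,0],[0,0,0]],[0,[0,0,0.4],[0,0,0]],[0,[0,0,0.5],[0,0,0]],[0,[0,0,0.5],[0,0,0]],[0,[0,0,0.4],[0,0,0]],[0,[0,0,0.16],[0,0,0]]])

```text
t: 8.25
tool_pos: [0.4745, 0.3505, 0.0196]
tool_rot: [3.136, -0.152, -0.004]
contact_force: [-0.4, -0.4, -1.8]
opening: 0.0352
grip_force: 60.6
```

Call:
play_rows(series=[[0,[0,0,0.06],[0,0,0]],[0,[0,0,0.05],[0,0,0]],[0,[0,0,0.03],[0,0,0]],[0,[0,0,0],[0,0,0]]])

```text
t: 8.75
tool_pos: [0.4759, 0.3519, 0.0153]
tool_rot: [-3.138, 0.152, -0.001]
contact_force: [-0.1, -0.4, -1.3]
opening: 0.0354
grip_force: 60.6
```

Run:
```python
from h import *
plan(475,352,12.5,-5.5)
```

```text
t 8.75 pos [475.9 351.9  15.3] psi -5.5 tilt [ 0.001 -0.    -1.   ] F [-0.06 -0.39 -1.27] open 0.0354 grip 60.6 q6 2.18
shift [-0.02 -0.    0.06] turn -0.0
```

Call:
play_rows(series=[[0,[0,0,0.03],[0,0,0]],[0,[0,0,0.03],[0,0,0]],[0,[0,0,0],[0,0,0]],[0,[0,0,0],[0,0,0]]])

```text
t: 9.25
tool_pos: [0.4758, 0.3518, 0.012]
tool_rot: [-3.138, 0.152, -0.0]
contact_force: [0.1, 0.5, -0.7]
opening: 0.0356
grip_force: 60.6
```

Call:
play_rows(series=[[0,[0,0,0.02],[0,0,0]],[0,[0,0,0.01],[0,0,0]],[0,[0,0,0],[0,0,0]],[0,[0,0,0],[0,0,0]]])

```text
t: 9.75
tool_pos: [0.4758, 0.3518, 0.0119]
tool_rot: [3.138, -0.152, -0.001]
contact_force: [-4.5, -3.1, 8.4]
opening: 0.0355
grip_force: 61.9
```

Call:
play_rows(series=[[0.56,[0,0,0],[0,0,0]],[0.56,[0,0,0],[0,0,0]],[0.56,[0,0,0],[0,0,0]],[0.56,[0,0,-0.2],[0,0,0]],[0.56,[0,0,-0.5],[0,0,0]],[0.56,[0,0,-0.6],[0,0,0]],[1,[0,0,-0.7],[0,0,0]],[1,[0,0,-0.3],[0,0,0]]])

```text
t: 10.75
tool_pos: [0.477, 0.3524, 0.1286]
tool_rot: [-3.135, 0.152, -0.006]
contact_force: [0.3, 0.7, 0.5]
opening: 0.0813
grip_force: 0.0
```

Run:
```python
from h import *
plan(455.4,101,120,-26.7)
```

```text
t 10.75 pos [477.  352.4 128.6] psi -5.5 tilt [ 0.004 -0.003 -1.   ] F [0.32 0.69 0.55] open 0.0813 grip 0.0 q6 2.18
shift [0.06 5.05 0.16] turn 2.64
```

Call:
play_rows(series=[[1,[0,0.5,0],[0,0,0]],[1,[0,0.8,0],[0,0,0]],[1,[0.02,0.9,0],[0,0,0]],[1,[0.02,0.9,0],[0,0,0]],[1,[0.02,0.8,0],[0,0,0]],[1,[0,0.75,0],[0,0,0]],[1,[0,0.4,0],[0,0,0.6]],[1,[0,0,0],[0,0,0.7]]])

```text
t: 11.75
tool_pos: [0.4537, 0.0987, 0.1248]
tool_rot: [3.11, -0.444, -0.001]
contact_force: [0.2, 0.0, -0.7]
opening: 0.0851
grip_force: 0.0
```

Call:
play_rows(series=[[1,[0,0,0],[0,0,0.7]],[1,[0,0,0],[0,0,0.64]],[1,[0,0,0],[0,0,0]],[1,[0,0,0],[0,0,0]]])

```text
t: 12.25
tool_pos: [0.454, 0.1001, 0.125]
tool_rot: [3.057, -0.723, -0.001]
contact_force: [-0.4, -0.1, -0.4]
opening: 0.0853
grip_force: 0.0
```

Run:
```python
from h import *
plan(455.4,101,4,-26.7); im,T=wrist("w3"); np.save("w3T.npy",T)
```

```text
t 12.25 pos [454.  100.1 125. ] psi -26.6 tilt [-0.  0. -1.] F [-0.44 -0.06 -0.37] open 0.0853 grip 0.0 q6 2.09
shift [ 0.02 -0.03  2.42] turn 0.01
```

View pics/w3.png

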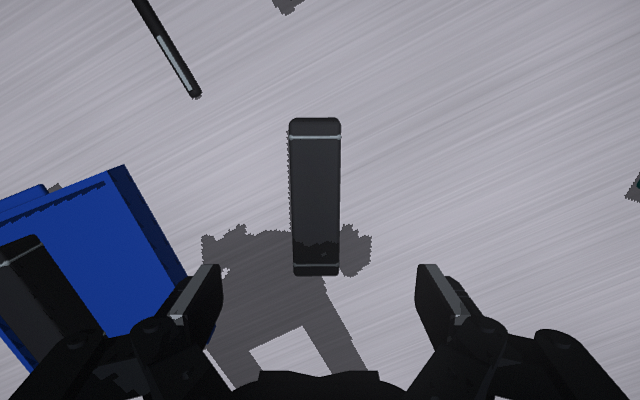

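The bar is at (289–341, 118–275), aligned with the gripper and about 3 mm to the left. The first bar is lying in the far lane of the tray. Descending.

Call:
play_rows(series=[[1,[0,-0.06,0.5],[0,0,0]],[1,[0,0,0.6],[0,0,0]],[1,[0,0,0.6],[0,0,0]],[1,[0,0,0.45],[0,0,0]],[1,[0,0,0.23],[0,0,0]],[1,[0,0,0],[0,0,0]],[0,[0,0,0],[0,0,0]],[0,[0,0,0],[0,0,0]]])

```text
t: 13.3
tool_pos: [0.4566, 0.1028, 0.0075]
tool_rot: [-3.056, 0.724, -0.003]
contact_force: [-0.5, 0.9, 0.5]
opening: 0.0515
grip_force: 0.0
```

Call:
play_rows(series=[[0,[0,0,0],[0,0,0]],[0,[0,0,0],[0,0,0]],[0,[0,0,0],[0,0,0]],[0,[0,0,0],[0,0,0]]])

```text
t: 13.8
tool_pos: [0.4566, 0.1028, 0.0073]
tool_rot: [-3.056, 0.724, -0.003]
contact_force: [0.5, 0.2, 6.1]
opening: 0.0346
grip_force: 61.2
```

Call:
play_rows(series=[[0,[0,0,-0.2],[0,0,0]],[0,[0,0,-0.5],[0,0,0]],[0,[0,0,-0.5],[0,0,0]],[0,[0,0,-0.5],[0,0,0]],[0,[0,0,-0.5],[0,0,0]],[0,[0,0,0],[0,0,0]],[0,[0,0,0],[0,0,0]],[0,[0,0,0],[0,0,0]]])

```text
t: 14.8
tool_pos: [0.4544, 0.1027, 0.1146]
tool_rot: [3.056, -0.724, -0.005]
contact_force: [-0.1, -0.5, -1.2]
opening: 0.035
grip_force: 60.6
```

Run:
```python
from h import *
weigh(); plan(517,-323,120,0); plan(469,288,120,-5.5)
```

```text
F mean [-0.1   0.1  -1.11] std [0.23 0.61 0.43]
t 15.1 pos [455.4 102.7 115.9] psi -26.7 tilt [-0.001  0.    -1.   ] F [-0.3  -0.14 -1.76] open 0.0349 grip 60.6 q6 2.1
shift [ 4.92  7.06 -0.08] turn -3.33
t 15.1 pos [455.4 102.7 115.9] psi -26.7 tilt [-0.001  0.    -1.   ] F [-0.3  -0.14 -1.76] open 0.0349 grip 60.6 q6 2.1
shift [-1.42 -3.43 -0.08] turn -2.65
```

This one reads about 1.1 N, so it is hollow too and goes in the near lane of the tray.

Call:
play_rows(series=[[0,[-0.2,-0.43,0],[0,0,0]],[0,[-0.3,-0.75,0],[0,0,0]],[0,[-0.32,-0.75,0],[0,0,0]],[0,[-0.3,-0.75,0],[0,0,0]],[0,[-0.3,-0.75,0],[0,0,0]],[0,[0,0,0.3],[0,0,-0.9]],[0,[0,0,0.4],[0,0,-0.9]],[0,[0,0,0.3],[0,0,-0.85]]])

```text
t: 16.1
tool_pos: [0.4687, 0.2879, 0.0653]
tool_rot: [3.138, -0.143, -0.001]
contact_force: [-0.2, 0.5, -1.3]
opening: 0.035
grip_force: 60.6
```

Call:
play_rows(series=[[0,[0,0,0],[0,0,0]],[0,[0,0,0],[0,0,0]]])

```text
t: 16.35
tool_pos: [0.4695, 0.288, 0.0669]
tool_rot: [-3.137, 0.153, -0.001]
contact_force: [-0.1, -0.1, -0.3]
opening: 0.0354
grip_force: 60.6
```

Run:
```python
from h import *
plan(469,288,13.5,-5.5)
```

```text
t 16.35 pos [469.5 288.   66.9] psi -5.6 tilt [ 0.001 -0.    -1.   ] F [-0.09 -0.06 -0.34] open 0.0354 grip 60.6 q6 2.08
shift [-0.01  0.    1.07] turn -0.01
```

Call:
play_rows(series=[[0,[0,0,0.3],[0,0,0]],[0,[0,0,0.35],[0,0,0]],[0,[0,0,0.2],[0,0,0]],[0,[0,0,0.1],[0,0,0]],[0,[0,0,0.06],[0,0,0]],[0,[0,0,0.03],[0,0,0]],[0,[0,0,0],[0,0,0]],[0,[0,0,0],[0,0,0]]])

```text
t: 17.35
tool_pos: [0.4694, 0.288, 0.0147]
tool_rot: [-3.138, 0.15, -0.001]
contact_force: [0.1, -0.1, -1.9]
opening: 0.0354
grip_force: 60.6
```

Call:
play_rows(series=[[0,[0,0,0.02],[0,0,0]],[0,[0,0,0.01],[0,0,0]],[0,[0,0,0],[0,0,0]],[0,[0,0,0],[0,0,0]]])

```text
t: 17.85
tool_pos: [0.4693, 0.288, 0.0133]
tool_rot: [-3.138, 0.15, -0.0]
contact_force: [-1.8, -1.8, 5.8]
opening: 0.0351
grip_force: 61.2
```

It is touching the floor, so I'm releasing and lifting.

Call:
play_rows(series=[[0.56,[0,0,0],[0,0,0]],[0.56,[0,0,0],[0,0,0]],[0.56,[0,0,0],[0,0,0]],[0.56,[0,0,-0.2],[0,0,0]],[0.56,[0,0,-0.5],[0,0,0]],[0.56,[0,0,-0.6],[0,0,0]],[1,[0,0,-0.7],[0,0,0]],[1,[0,0,-0.3],[0,0,0]]])

```text
t: 18.85
tool_pos: [0.4705, 0.2885, 0.131]
tool_rot: [-3.136, 0.15, -0.007]
contact_force: [-0.1, -0.3, -0.1]
opening: 0.0814
grip_force: 0.0
```

Run:
```python
from h import *
plan(645.4,51.3,130,11.2)
```

```text
t 18.85 pos [470.5 288.5 131. ] psi -5.5 tilt [ 0.004 -0.002 -1.   ] F [-0.07 -0.28 -0.05] open 0.0814 grip 0.0 q6 2.08
shift [3.93 4.39 0.03] turn -2.08
```

Call:
play_rows(series=[[1,[0.4,0.45,0],[0,0,0]],[1,[0.6,0.67,0],[0,0,0]],[1,[0.6,0.67,0],[0,0,0]],[1,[0.6,0.67,0],[0,0,0]],[1,[0.6,0.67,0],[0,0,0]],[1,[0.6,0.67,0],[0,0,0]],[1,[0.53,0.59,0],[0,0,0]],[1,[0,0,0],[0,0,-0.7]]])

```text
t: 19.85
tool_pos: [0.6448, 0.0481, 0.1272]
tool_rot: [3.141, 0.003, -0.001]
contact_force: [0.3, 0.3, -0.3]
opening: 0.0851
grip_force: 0.0
```

Call:
play_rows(series=[[1,[0,0,0],[0,0,-0.7]],[1,[0,0,0],[0,0,-0.68]],[1,[0,0,0],[0,0,0]],[1,[0,0,0],[0,0,0]]])

```text
t: 20.35
tool_pos: [0.6435, 0.0507, 0.1274]
tool_rot: [-3.127, -0.304, 0.001]
contact_force: [-0.4, -0.5, -0.2]
opening: 0.0852
grip_force: 0.0
```

Run:
```python
from h import *
plan(645.4,51.3,4,11.2); im,T=wrist("w4"); np.save("w4T.npy",T)
```

```text
t 20.35 pos [643.5  50.7 127.4] psi 11.1 tilt [-0.001 -0.    -1.   ] F [-0.41 -0.52 -0.16] open 0.0852 grip 0.0 q6 1.34
shift [ 0.04 -0.    2.47] turn -0.01
```

View pics/w4.png

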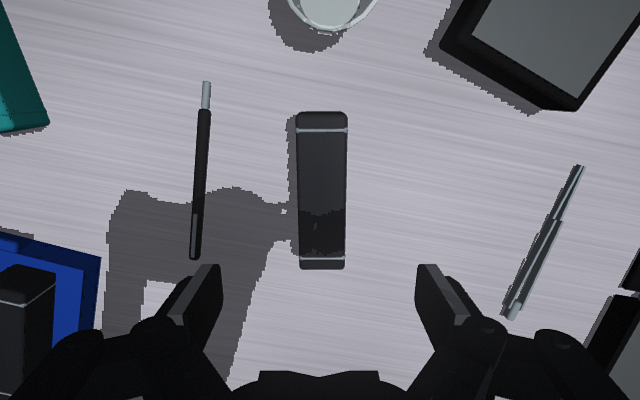

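The bar is at (295–347, 112–269), about 4 mm ahead of the gripper. The probe at (200,170) and the tweezer at (545,240) are both clear of the fingers.

Call:
play_rows(series=[[1,[0.08,0.04,0.5],[0,0,0]],[1,[0,0,0.6],[0,0,0]],[1,[0,0,0.6],[0,0,0]],[1,[0,0,0.45],[0,0,0]],[1,[0,0,0.27],[0,0,0]],[1,[0,0,0],[0,0,0]],[0,[0,0,0],[0,0,0]],[0,[0,0,0],[0,0,0]]])

```text
t: 21.4
tool_pos: [0.6492, 0.0495, 0.0083]
tool_rot: [3.126, 0.306, 0.004]
contact_force: [-0.3, -0.2, 0.8]
opening: 0.0519
grip_force: 0.0
```

Call:
play_rows(series=[[0,[0,0,0],[0,0,0]],[0,[0,0,0],[0,0,0]],[0,[0,0,0],[0,0,0]],[0,[0,0,0],[0,0,0]]])

```text
t: 21.9
tool_pos: [0.649, 0.0495, 0.0081]
tool_rot: [3.127, 0.306, 0.003]
contact_force: [0.3, 0.8, 5.5]
opening: 0.035
grip_force: 62.7
```

Call:
play_rows(series=[[0,[0,0,-0.2],[0,0,0]],[0,[0,0,-0.5],[0,0,0]],[0,[0,0,-0.5],[0,0,0]],[0,[0,0,-0.5],[0,0,0]],[0,[0,0,-0.5],[0,0,0]],[0,[0,0,0],[0,0,0]],[0,[0,0,0],[0,0,0]],[0,[0,0,0],[0,0,0]]])

```text
t: 22.9
tool_pos: [0.6466, 0.0495, 0.1143]
tool_rot: [-3.126, -0.306, 0.006]
contact_force: [-0.6, 1.7, -5.1]
opening: 0.0352
grip_force: 61.8
```

Run:
```python
from h import *
weigh(); plan(517,-260,115,0)
```

```text
F mean [-0.17  0.16 -5.02] std [0.44 0.87 0.31]
t 23.2 pos [648.   49.5 116.4] psi 11.2 tilt [-0.001 -0.    -1.   ] F [-0.17 -0.5  -3.96] open 0.035 grip 61.8 q6 1.34
shift [-3.77  5.56  0.03] turn 1.4
```

It reads about 5 N, so this bar is solid and goes to the case. I'll stop short of it to take a look.

Call:
play_rows(series=[[0,[-0.3,0.4,0],[0,0,0]],[0,[-0.5,0.75,0],[0,0,0]],[0,[-0.5,0.75,0],[0,0,0]],[0,[-0.5,0.75,0],[0,0,0]],[0,[-0.5,0.75,0],[0,0,0]],[0,[-0.5,0.75,0],[0,0,0]],[0,[-0.5,0.75,0],[0,0,0]],[0,[-0.47,0.66,0],[0,0,0]]])

```text
t: 24.2
tool_pos: [0.5155, -0.262, 0.1171]
tool_rot: [3.126, 0.304, 0.0]
contact_force: [0.9, 0.2, -5.3]
opening: 0.0345
grip_force: 61.6
```

Call:
play_rows(series=[[0,[0,0,0],[0,0,0.7]],[0,[0,0,0],[0,0,0.7]],[0,[0,0,0],[0,0,0]],[0,[0,0,0],[0,0,0]]])

```text
t: 24.7
tool_pos: [0.5167, -0.26, 0.1169]
tool_rot: [3.141, 0.001, -0.0]
contact_force: [0.5, 0.4, -4.4]
opening: 0.0352
grip_force: 61.9
```

Run:
```python
from h import *
plan(517,-323,15,0); im,T=wrist("w5"); np.save("w5T.npy",T)
```

```text
t 24.7 pos [ 516.7 -260.   116.9] psi 0.0 tilt [-0.  0. -1.] F [ 0.47  0.43 -4.44] open 0.0352 grip 61.9 q6 0.98
shift [0.01 1.26 2.04] turn 0.0
```

View pics/w5.png

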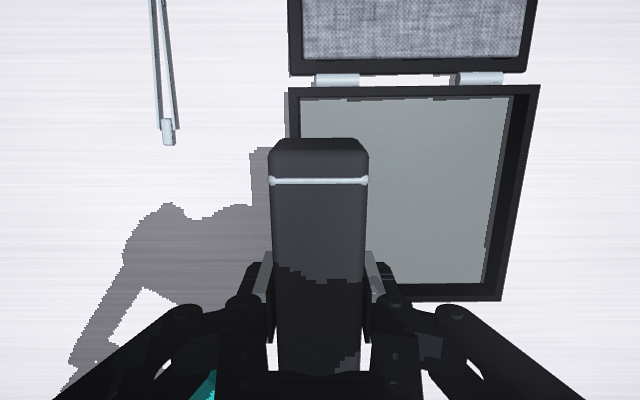

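The case rim corners are at (288,89), (540,85) and (502,301). The bar is held square to the gripper.

Run:
```python
from h import *
im=imaging.get_image("wrist"); T=np.load("w5T.npy")
A,B,C=[ray(im,q,.024,T)[:2]*1000 for q in [(540,85),(288,89),(502,301)]]
c=(B+C)/2; y=[np.degrees(np.arctan2(*(A-C)[::-1])),np.degrees(np.arctan2(*(B-A)[::-1]))-90]
print(A,B,C,"centre",c,"sides",np.linalg.norm(A-B),np.linalg.norm(A-C),"yaw",y)
plan(c[0],c[1],15,np.mean(y))
```

```text
[ 600.49431192 -406.82752362] [ 597.94552038 -239.66622465] [ 433.60776508 -410.06056405] centre [ 515.77664273 -324.86339435] sides 167.18072918907478 166.91786024116092 yaw [np.float64(1.1098342360248905), np.float64(0.8735495816063548)]
t 24.8 pos [ 516.9 -259.8  116.9] psi 0.0 tilt [-0.  0. -1.] F [-0.32  0.85 -5.09] open 0.0354 grip 61.9 q6 0.98
shift [-0.02  1.3   2.04] turn -0.12
```

Call:
play_rows(series=[[0,[-0.02,0.6,0],[0,0,-0.12]],[0,[0,0.7,0],[0,0,0]],[0,[0,0,0.3],[0,0,0]],[0,[0,0,0.5],[0,0,0]],[0,[0,0,0.5],[0,0,0]],[0,[0,0,0.4],[0,0,0]],[0,[0,0,0.2],[0,0,0]],[0,[0,0,0.06],[0,0,0]]])

```text
t: 25.8
tool_pos: [0.5165, -0.3244, 0.0182]
tool_rot: [-3.141, -0.026, 0.001]
contact_force: [-0.0, -0.6, -5.5]
opening: 0.0351
grip_force: 62.6
```

Call:
play_rows(series=[[0,[0,0,0.04],[0,0,0]],[0,[0,0,0.02],[0,0,0]],[0,[0,0,0],[0,0,0]],[0,[0,0,0],[0,0,0]]])

```text
t: 26.3
tool_pos: [0.5168, -0.325, 0.0162]
tool_rot: [3.141, 0.026, 0.001]
contact_force: [-0.5, -0.2, -4.5]
opening: 0.0349
grip_force: 62.6
```

Call:
play_rows(series=[[0,[0,0,0.02],[0,0,0]],[0,[0,0,0.02],[0,0,0]],[0,[0,0,0],[0,0,0]],[0,[0,0,0],[0,0,0]]])

```text
t: 26.8
tool_pos: [0.5166, -0.3249, 0.0141]
tool_rot: [3.141, 0.026, 0.0]
contact_force: [-1.7, 0.5, -1.4]
opening: 0.0351
grip_force: 63.0
```

Call:
play_rows(series=[[0,[0,0,0.02],[0,0,0]],[0,[0,0,0],[0,0,0]],[0,[0,0,0],[0,0,0]]])

```text
t: 27.18
tool_pos: [0.5167, -0.3249, 0.0141]
tool_rot: [-3.141, -0.026, 0.001]
contact_force: [-5.6, 3.1, 5.9]
opening: 0.0351
grip_force: 64.0
```

Call:
play_rows(series=[[0.65,[0,0,0],[0,0,0]],[0.65,[0,0,0],[0,0,0]],[0.65,[0,0,0],[0,0,0]],[0.65,[0,0,-0.2],[0,0,0]],[0.65,[0,0,-0.5],[0,0,0]],[0.65,[0,0,-0.7],[0,0,0]],[1,[0,0,-0.8],[0,0,0]],[1,[0,0,-0.8],[0,0,0]]])

```text
t: 28.18
tool_pos: [0.5166, -0.3248, 0.1648]
tool_rot: [3.141, 0.026, 0.001]
contact_force: [1.2, -0.3, -0.2]
opening: 0.0853
grip_force: 0.0
```

Call:
play_rows(series=[[1,[0,0.8,0],[0,0,0]],[1,[0,0.8,0],[0,0,0]],[1,[0,0.8,0],[0,0,0]],[1,[0,0.8,0],[0,0,0]],[1,[0,0,0],[0,0,0]],[1,[0,0,0],[0,0,0]]])

```text
t: 28.92
tool_pos: [0.5192, -0.4843, 0.163]
tool_rot: [-3.141, -0.026, -0.0]
contact_force: [-0.6, 1.0, -0.7]
opening: 0.0852
grip_force: 0.0
```

Run:
```python
from h import *
im=imaging.get_image("top"); cv2.imwrite("pics/end.png",im["color"])
for n,p in dict(tw1=(390,128),pr1=(257,126)).items(): pass
a=np.load("top.npy",allow_pickle=True).item()["color"]; d=cv2.absdiff(a,im["color"]).max(2)
for n,s in dict(cup=(272,70,305,112),probe=(248,122,264,192),tweezer=(380,124,398,196)).items(): print(n,(d[s[1]:s[3],s[0]:s[2]]>40).sum())
```

```text
cup 0
probe 0
tweezer 0
```

View pics/end.png

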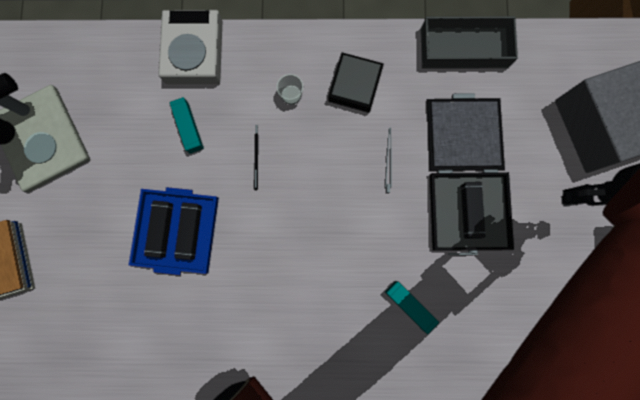

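The final view shows two bars side by side in the tray at (158,230) and (187,231). The solid bar is in the case at (472,210), and the bystanders have not moved.

```bash
python3 -c "
from station import ctrl
print(ctrl.finish_job())"
```

```text
the job is handed in; nothing more can be done
None
```

The job is handed in at about 29 s: the one solid bar (about 5 N) is in the black case, the two hollow bars (about 1.6 N and 1.1 N) lie side by side in the blue tray, and the cup, tweezer and probe were not moved.

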